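# Put loose sewing notions back in their trays

## Robot

A 7-joint arm with a two-finger parallel gripper is mounted at the origin on a cart in front of the work surface, level with it; the furniture and walls round the work are solid. World frame = base frame: x ahead of the robot, y to its left, z up, the work surface at z = 0. Lengths are in m, angles in rad, forces in N, time in s.
With the tool pointing down it reaches from about 0.4 to 0.85 m from the base axis. Payload 10.4 kg.
Tool frame: the origin (TCP) lies on the mounting face of the last link; the fingertips stand 173 mm ahead of it and the grasp point (between the pads) lies 155 mm ahead of it (manip.tip_extent is the distance from the TCP to the fingertips, in m); z points along the fingers, y is the line along which they close (so a half turn about z gives the same grasp; the last joint's range is limited). The gripper opens to 85 mm and grips with 20 to 120 N. Pads are 22 mm wide; open, the fingers measure 114 mm over their backs; the gripper's body (76 mm by 85 mm) begins 54 mm behind the grasp point. The pads swing forward as they close: fully open they stand 13 mm farther back than shut.
Start: joints at [-1.34, 0.332, -0.065, 1.46, 0.022, 1.35, -0.088], TCP at [0.157, 0.605, 0.405] pointing down, gripper open.
Joint ranges: [-2.6, 2.6], [-0.5, 2.12], [-1.47, 1.34], [0.16, 2.42], [-1.27, 4.41], [0.06, 2.06], [-2.6, 2.6]. Speed limits (rad/s): [2.22, 2.22, 2.79, 2.79, 3.14, 3.14, 3.14].

## Interface

Orientations are given as a unit quaternion [x, y, z, w].
In Python, from workcell import manip gives the robot as it stands.
- The arm moves only by the tool move_arm, never from a script. Its argument "plan" is one flat list of numbers, 7 for each row, row after row: the turn, a rotation vector about the tool's x, y, z in rad, then the shift along the tool's x, y, z in m, then the finger opening in m, from 0 to 0.0854. In form: [ax, ay, az, dx, dy, dz, gripper, ax, ay, az, dx, dy, dz, gripper, ...]. A call has 1 to 12 rows; each row is the pose to reach, as a shift and turn from the pose commanded when the call began, along the tool's axes at that moment; what a row does not reach only later rows make up. A row lasts 1/8 s, in which the tool goes at most 62.5 mm and 10.7 degrees, less where a joint would pass 70% of its speed; a pose out of reach is approached as far as the arm can. A call with a gripper value outside its range is refused whole. The fingers move at their own pace and stop on an object; "squeeze" is the grip in N (left out, the last holds). Time passes only in rows, so rows that repeat a pose let the fingers close. It gives the time, the measured TCP pose, the force, the opening and the grip force at its end, in the units of the state.
- manip.get_obs(): the state, without advancing time (a new reading comes with each control period).
- manip.camera(name): name is "side" or "top" or "wrist"; returns a dict with "color" (420x560x3 uint8, red, green, blue), "fx", "fy", "cx", "cy" (pixels), "dist" ([k1, k2, p1, p2, k3] as OpenCV has them; the pictures are not rectified), "cam_to_world" (4x4, takes a point from camera to world coordinates); the wrist camera has in their place "mount" (4x4, takes a point from camera to tool coordinates, whose origin is the TCP and whose axes are the flange's). Camera axes: x right, y down, z forward; pixel columns grow to the right and rows downward; lengths in m; the calibration is good to about 2 mm. A picture is of the moment at which its call begins: read the wrist's pose just before it. There is no depth.
- manip.hand_in(): hands the job in; it is judged then, once.
Trained networks look in a picture, given as the dict that the camera call returned (one of the last four; its "shot" number tells which), for a name from the list of things; names that differ only in an ending like _2 or _b are one class to them, and where a whole thing is asked for, a point or a joint stands for the part that bears it (a point fixed in the world has none). Each returns a list of dicts, best first, with "conf" (0 to 1); they miss things now and then, are a little off and sometimes report something else, mostly with a low value. They report only what shows in the picture. A call takes as long as a camera call. They do not tell look-alikes from the thing itself.
- manip.look_for(picture, label): "position" ([x, y, z] in m, in the coordinates of the camera as it stood for that picture, good to about 4 mm: the middle of the surface that is visible of it).
- manip.silhouettes(picture, label): "pixels" (420x560 bool, what is visible of it).
- manip.tip_of(picture, label): "position" ([x, y, z] in m, in the coordinates of the camera as it stood for that picture, good to about 4 mm: a listed point, or the origin of a listed thing).
The state is a dict: "clock": time; "joint_pos": joint angles; "joint_velocities": joint speeds; "tau": joint torques, N m; "position": TCP position; "ee_rot": TCP orientation; "ft_force": force on the tool from outside, world axes, zero at the start; "torque": the same for the moment, N m; "grip_width": opening from 0.0 (shut) to 1.0 (fully open); "grasp_force": force on a finger pad.
Only numpy, scipy, OpenCV 4.12 (cv2) and the standard library are available. Lean on these libraries where they do the work, as an engineer would, in place of code of your own. Each camera call takes 0.05 s, during which the arm holds its last target. There are 200 camera calls.

## Task

Sort the loose notions in front of the three shallow wooden trays: the middle bay of each tray holds a fixed sample (a spool, a bobbin or a thimble) that shows what the tray is for. Put the loose thread spool, both bobbins and the thimble into the empty end bays of their own kind's trays, one to a bay, upright as the samples stand and flat on the bay floor. The wax disc stays out of the trays.

Things in the scene. Friction and masses are not known exactly. Their poses are not given: they have to be found in the camera images.
- thread_spool: Loose thread spool standing on end, black thread, pale flanges 26 mm across at the foot and 23 mm at the top, waist about 15 mm across, 42 mm tall. Origin: centre of the underside, z up along its axis.
- bobbin_a: Loose bobbin lying flat, clear rims and black thread, 21 mm across, 11 mm tall. Origin: centre of the underside, z up. The two bobbins are interchangeable.
- bobbin_b: Loose bobbin lying flat, clear rims and black thread, 21 mm across, 11 mm tall. Origin: centre of the underside, z up.
- loose_thimble: Loose steel thimble, mouth down, 20 mm across at the foot, slightly tapered, domed top, 22 mm tall. Origin: centre of the underside, z up.
- wax: Loose brown beeswax disc, 39 mm across, 13 mm tall, lying among the notions; not to be sorted, it stays out of the trays. Origin: centre of the underside, z up.
- spool_tray: Tray for spools. Fixed wooden tray, 138 (own x) x 48 (own y) x 6 mm. Origin: centre of underside, x away from the robot, z up. 3 bays in a row along x, 42 x 42 mm inside, centres x = -45, 0, 45 mm, y = 0; bay floor at z = 2 mm; rims and dividers 3 mm thick, tops at 6 mm. End bays empty; fixed in the middle bay: a standing thread spool 26 mm across, 46 mm tall, top at 48 mm.
- bobbin_tray: Tray for bobbins. Fixed wooden tray, 138 (own x) x 48 (own y) x 6 mm. Origin: centre of underside, x away from the robot, z up. 3 bays in a row along x, 42 x 42 mm inside, centres x = -45, 0, 45 mm, y = 0; bay floor at z = 2 mm; rims and dividers 3 mm thick, tops at 6 mm. End bays empty; fixed in the middle bay: a flat bobbin 21 mm across, 11 mm tall, top at 13 mm.
- thimble_tray: Tray for thimbles. Fixed wooden tray, 138 (own x) x 48 (own y) x 6 mm. Origin: centre of underside, x away from the robot, z up. 3 bays in a row along x, 42 x 42 mm inside, centres x = -45, 0, 45 mm, y = 0; bay floor at z = 2 mm; rims and dividers 3 mm thick, tops at 6 mm. End bays empty; fixed in the middle bay: a thimble 20 mm across, 22 mm tall, top at 24 mm.
Not all that is in view belongs to the job. What is shaped like the thread_spool but turquoise is not meant.

How it is judged:
By the outcome, as a careful person would: the job done as asked, in the order asked, and still so for the second after the job is handed in, with the robot touching nothing.
It also fails if it takes over 109 s, if anything falls off the work surface, if the arm or the gripper's body presses on something with over 40 N, if the wrist force passes 120 N, or if a joint passes its speed limit or range.

## Working session

There is one attempt and no reset: what is moved stays moved. The work goes in short steps, Python scripts to look and compute and a tool call to move; the robot and the scene stay as the last step left them, time stands still between calls to the robot, and variables do not carry over. Pictures are saved under pics/ and viewed, at most 14 in all, crops included, and the job is handed in when it is done.

Besides the shell and the picture viewer there is one more tool, called after "Call:" as name(argument=value, ...), one argument or row to a line, values as JSON. move_arm: Moves the arm, as the interface text tells. Its arguments: {"type":"object","properties":{"plan":{"type":"array","items":{"type":"number"}},"squeeze":{"type":"number"}},"required":["plan"]}

```bash
mkdir -p pics; ls; cat > h.py <<'E'
import numpy as np, cv2
from scipy.spatial.transform import Rotation as R
from workcell import manip
def T():
    o=manip.get_obs(); M=np.eye(4); M[:3,:3]=R.from_quat(o["ee_rot"]).as_matrix(); M[:3,3]=o["position"]; return M
def shot(n):
    t=T(); p=manip.camera(n)
    return p,(t@np.array(p["mount"]) if n=="wrist" else np.array(p["cam_to_world"]))
def save(p,f): cv2.imwrite("pics/"+f,p["color"][:,:,::-1])
def plane(p,C,uv,z):
    K=np.array([[p["fx"],0,p["cx"]],[0,p["fy"],p["cy"]],[0,0,1]])
    n=cv2.undistortPoints(np.array([[uv]],float),K,np.array(p["dist"],float))[0,0]
    d=C[:3,:3]@[n[0],n[1],1]; o=C[:3,3]; return o+d*(z-o[2])/d[2]
def w(C,x): return C[:3,:3]@np.array(x)+C[:3,3]
E
python3 - <<'E'
from h import *
o=manip.get_obs(); print(o); print(T().round(3))
for n in("top","side","wrist"):
    p,C=shot(n); save(p,n+"0.png"); print(n,C.round(3).tolist(),p["fx"])
    if n!="side":
        for l in("thread_spool","bobbin_a","loose_thimble","wax","spool_tray","bobbin_tray","thimble_tray"):
            print(l,[(w(C,d["position"]).round(3).tolist(),round(d["conf"],2)) for d in manip.tip_of(p,l)])
E
```

```text
pics
{'clock': 0.0, 'joint_pos': array([-1.33958934,  0.33284262, -0.06469227,  1.46092096,  0.02158572,
        1.34990622, -0.08850597]), 'joint_velocities': array([-2.75980469e-04,  1.11820254e-03, -1.08475607e-03,  1.10267344e-03,
        7.44117751e-04,  3.79080184e-05, -9.05051210e-04]), 'tau': array([-2.02190781e-04, -6.25426912e+01,  4.89035610e-02, -3.91632092e+01,
        1.61161280e-02,  9.49086389e-03, -2.01343966e-06]), 'position': array([0.15689528, 0.60485353, 0.40394373]), 'ee_rot': array([ 1.26561067e-01,  9.91958577e-01, -6.88471908e-04, -6.10630116e-05]), 'ft_force': array([-0.17708227,  0.68452747,  1.11176286]), 'torque': array([-0.04951828,  0.02982873,  0.0261058 ]), 'grasp_force': 0.0, 'grip_width': 0.9990727960121061}
[[-0.968  0.251 -0.     0.157]
 [ 0.251  0.968 -0.001  0.605]
 [-0.    -0.001 -1.     0.404]
 [ 0.     0.     0.     1.   ]]
top [[0.009, -0.986, 0.166, 0.28], [-1.0, -0.011, -0.009, -0.315], [0.011, -0.166, -0.986, 0.884], [0.0, 0.0, 0.0, 1.0]] 507.8146374874702
thread_spool [([0.293, -0.177, 0.0], 0.73), ([0.297, -0.246, 0.001], 0.58), ([0.342, -0.314, -0.002], 0.53), ([0.35, -0.448, -0.003], 0.53), ([0.299, -0.484, 0.003], 0.51)]
bobbin_a [([0.402, -0.309, -0.004], 0.65), ([0.36, -0.228, 0.001], 0.65)]
loose_thimble []
wax [([0.361, -0.385, -0.002], 0.88)]
spool_tray [([0.526, -0.349, 0.001], 0.8)]
bobbin_tray [([0.489, -0.422, 0.0], 0.89)]
thimble_tray [([0.537, -0.282, 0.001], 0.89)]
side [[0.807, -0.21, 0.553, -0.042], [-0.591, -0.31, 0.745, -0.965], [0.015, -0.927, -0.374, 0.383], [0.0, 0.0, 0.0, 1.0]] 424.3959963687231
wrist [[0.251, 0.931, 0.265, 0.089], [0.968, -0.241, -0.068, 0.622], [0.0, 0.274, -0.962, 0.375], [0.0, 0.0, 0.0, 1.0]] 367.12703557149706
thread_spool []
bobbin_a []
loose_thimble []
wax []
spool_tray []
bobbin_tray []
thimble_tray []
```

View pics/top0.png

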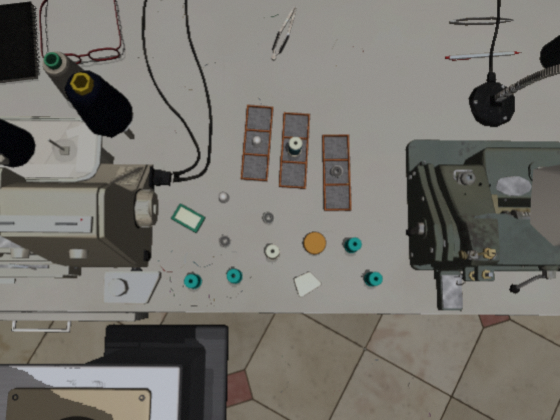

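View pics/side0.png

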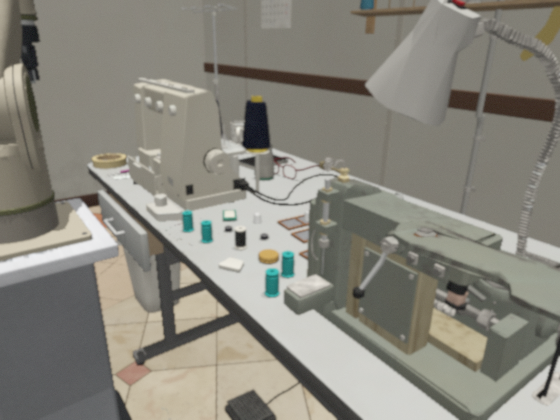

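The top view shows the black/white loose spool at (272,251), bobbins at (268,217) and (225,241), the thimble at (223,197), wax at (315,243), four turquoise spools, and three slightly turned trays. The side view shows the machine top lies below camera height (0.38 m), so I travel with fingertips above 0.42 m.

```bash
cat >> h.py <<'E'
def rel(x,y,z,yaw=0,t=None):
    """target: tool x at azimuth yaw (deg), tool z down -> row numbers from the present pose"""
    t=T() if t is None else t
    G=R.from_euler('z',yaw,degrees=True).as_matrix()@np.diag([1,-1,-1.])
    rv=R.from_matrix(t[:3,:3].T@G).as_rotvec()
    return np.r_[rv, t[:3,:3].T@(np.array([x,y,z])-t[:3,3])].round(3).tolist()
E
python3 - <<'E'
from h import *
print(manip.tip_extent)
p,C=shot("top")
for n,uv,z in(("thimble",(223,197),.02),("card",(188,217),0),("bob2",(225,241),.008),("bob1",(268,217),.008)): print(n,plane(p,C,uv,z).round(3))
t=T()
for a,yaw in((75,165),(50,140),(25,110),(5,85),(-15,50),(-35,10),(-38,0)):
    r=.58 if a>-30 else .5
    print(a,rel(r*np.cos(np.radians(a)),r*np.sin(np.radians(a)),.62 if a>-30 else .45,yaw,t))
E
```

```text
0.1734
thimble [ 0.434 -0.227  0.02 ]
card [ 0.402 -0.164  0.   ]
bob2 [ 0.36  -0.231  0.008]
bob1 [ 0.402 -0.305  0.008]
75 [0.0, -0.0, 0.008, -0.005, -0.045, -0.215]
50 [0.0, -0.0, 0.444, -0.249, -0.101, -0.215]
25 [0.0, -0.0, 0.968, -0.447, -0.256, -0.215]
5 [0.0, -0.0, 1.404, -0.547, -0.431, -0.215]
-15 [0.0, -0.0, 2.015, -0.58, -0.63, -0.215]
-35 [0.0, -0.0, 2.713, -0.468, -0.8, -0.045]
-38 [-0.0, -0.0, 2.888, -0.459, -0.824, -0.045]
```

Call:
move_arm(
  plan=[0, 0, 0, 0, -0.04, -0.215, 0.05, 0, 0, 0, 0, -0.04, -0.215, 0.05, 0, 0, 0, 0, -0.04, -0.215, 0.05, 0, 0, 0.1, -0.03, -0.05, -0.215, 0.05, 0, 0, 0.2, -0.09, -0.06, -0.215, 0.05, 0, 0, 0.3, -0.15, -0.075, -0.215, 0.05, 0, 0, 0.4, -0.2, -0.09, -0.215, 0.05, 0, 0, 0.5, -0.25, -0.11, -0.215, 0.05, 0, 0, 0.6, -0.3, -0.14, -0.215, 0.05, 0, 0, 0.7, -0.35, -0.18, -0.215, 0.05, 0, 0, 0.85, -0.4, -0.22, -0.215, 0.05, 0, 0, 0.97, -0.447, -0.256, -0.215, 0.05],
)

```text
clock: 2.4
position: [0.5261, 0.243, 0.62]
ee_rot: [0.576, 0.817, 0.0, 0.0]
ft_force: [0.2, -0.1, -0.1]
grip_width: 0.585
grasp_force: 0.0
```

```bash
python3 - <<'E'
from h import *
t=T(); print(t[:3,3].round(3), manip.get_obs()["joint_pos"].round(2))
for a,yaw in((15,98),(5,85),(-5,65),(-15,50),(-25,30),(-35,10),(-38,0)):
    r=.58 if a>-30 else .5
    print(a,rel(r*np.cos(np.radians(a)),r*np.sin(np.radians(a)),.62 if a>-30 else .45,yaw,t))
E
```

```text
[0.526 0.243 0.62 ] [-0.8   0.22  0.37  1.18 -0.08  1.76 -0.11]
15 [0.001, -0.0, 0.203, -0.099, 0.001, -0.0]
5 [0.001, -0.001, 0.43, -0.199, -0.016, -0.0]
-5 [0.0, -0.001, 0.779, -0.294, -0.05, -0.0]
-15 [0.0, -0.001, 1.041, -0.382, -0.1, -0.0]
-25 [0.0, -0.001, 1.39, -0.46, -0.165, -0.0]
-35 [0.0, -0.001, 1.739, -0.46, -0.288, 0.17]
-38 [0.0, -0.001, 1.914, -0.474, -0.31, 0.17]
```

Call:
move_arm(
  plan=[0, 0, 0.17, -0.05, 0, 0, 0.05, 0, 0, 0.34, -0.1, 0, 0, 0.05, 0, 0, 0.5, -0.15, -0.01, 0, 0.05, 0, 0, 0.68, -0.2, -0.016, 0, 0.05, 0, 0, 0.85, -0.25, -0.03, 0, 0.05, 0, 0, 1.02, -0.3, -0.055, 0, 0.05, 0, 0, 1.2, -0.345, -0.08, 0, 0.05, 0, 0, 1.37, -0.39, -0.11, 0, 0.05, 0, 0, 1.54, -0.43, -0.15, 0.03, 0.05, 0, 0, 1.71, -0.46, -0.2, 0.07, 0.05, 0, 0, 1.88, -0.465, -0.25, 0.11, 0.05, 0, 0, 1.914, -0.474, -0.3, 0.15, 0.05],
)

```text
clock: 3.9
position: [0.4117, -0.2985, 0.4765]
ee_rot: [1.0, 0.0, 0.0, -0.0]
ft_force: [-0.8, -0.8, 1.0]
grip_width: 0.587
grasp_force: 0.0
```

```bash
python3 - <<'E'
from h import *
print(T().round(3).tolist(), manip.get_obs()["joint_pos"].round(2))
p,C=shot("wrist"); save(p,"w1.png")
for l in("thread_spool","bobbin_a","loose_thimble","wax","spool_tray","bobbin_tray","thimble_tray"):
    print(l,[(w(C,d["position"]).round(3).tolist(),round(d["conf"],2)) for d in manip.tip_of(p,l)])
E
```

```text
[[1.0, 0.0, 0.0, 0.412], [0.0, -1.0, 0.0, -0.299], [0.0, -0.0, -1.0, 0.476], [0.0, 0.0, 0.0, 1.0]] [-0.34  0.01  0.91  1.69 -0.01  1.45 -1.01]
thread_spool [([0.355, -0.45, -0.001], 0.92), ([0.342, -0.313, -0.001], 0.77), ([0.302, -0.245, 0.001], 0.67), ([0.297, -0.49, 0.001], 0.63)]
bobbin_a [([0.359, -0.23, -0.002], 0.81), ([0.404, -0.309, -0.002], 0.8)]
loose_thimble [([0.441, -0.23, 0.001], 0.47)]
wax [([0.359, -0.383, -0.001], 0.75)]
spool_tray [([0.526, -0.349, 0.005], 0.82)]
bobbin_tray [([0.483, -0.423, -0.002], 0.64)]
thimble_tray [([0.537, -0.284, -0.0], 0.71)]
```

View pics/w1.png

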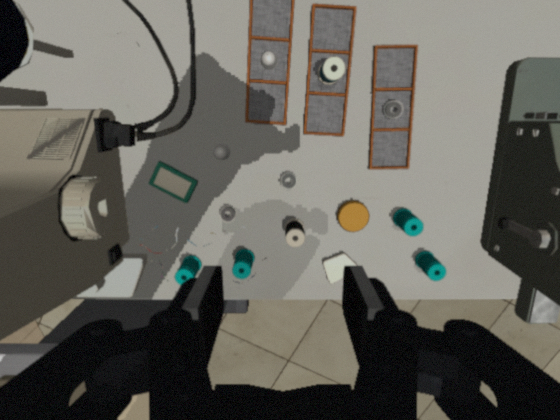

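The close view shows the spool at (295,233), bobbins at (287,180) and (228,212), the thimble at (221,153), and the trays with near bays at about (327,113), (389,149), (267,103) and the bobbin tray's far bay at (394,68). This agrees with the networks.

```bash
python3 - <<'E'
from h import *
p,C=shot("wrist")
for n,uv,z in(("spoolbay",(327,113),.004),("bobnear",(389,149),.004),("bobfar",(394,68),.004),("thnear",(267,103),.004),("thimble top",(221,152),.02),("bob1",(287,180),.009),("bob2",(228,212),.009),("spool top",(295,241),.042),("spool base",(295,228),.003)): print(n,plane(p,C,uv,z).round(4))
for l in("spool_tray","bobbin_tray","thimble_tray"):
    m=manip.silhouettes(p,l)[0]["pixels"]; c=cv2.minAreaRect(np.argwhere(m)[:,::-1].astype(np.float32))
    b=np.array([plane(p,C,u,.006)[:2] for u in cv2.boxPoints(c)]); print(l,b.round(3).tolist(),b.mean(0).round(4))
print(rel(.342,-.313,.26))
E
```

```text
spoolbay [ 0.4836 -0.3492  0.004 ]
bobnear [ 0.4426 -0.4251  0.004 ]
bobfar [ 0.5334 -0.4233  0.004 ]
thnear [ 0.4943 -0.2793  0.004 ]
thimble top [ 0.4395 -0.2264  0.02  ]
bob1 [ 0.4052 -0.3032  0.009 ]
bob2 [ 0.3646 -0.2304  0.009 ]
spool top [ 0.3388 -0.3128  0.042 ]
spool base [ 0.3424 -0.314   0.003 ]
spool_tray [[0.457, -0.32], [0.595, -0.33], [0.592, -0.378], [0.453, -0.373]] [ 0.5241 -0.3502]
bobbin_tray [[0.415, -0.4], [0.556, -0.399], [0.554, -0.449], [0.412, -0.454]] [ 0.4846 -0.4256]
thimble_tray [[0.47, -0.251], [0.604, -0.263], [0.601, -0.311], [0.467, -0.303]] [ 0.5353 -0.2822]
[0.001, -0.0, 0.005, -0.072, 0.015, 0.218]
```

Call:
move_arm(
  plan=[0, 0, 0, -0.04, 0.01, 0.05, 0.05, 0, 0, 0, -0.071, 0.0155, 0.1, 0.05, 0, 0, 0, -0.071, 0.0155, 0.16, 0.05, 0, 0, 0, -0.071, 0.0155, 0.2, 0.05, 0, 0, 0, -0.071, 0.0155, 0.2, 0.05],
  squeeze=30,
)

```text
clock: 5.12
position: [0.3417, -0.3129, 0.2761]
ee_rot: [1.0, 0.002, -0.003, -0.0]
ft_force: [-0.1, -0.5, 0.8]
grip_width: 0.585
grasp_force: 0.0
```

```bash
python3 - <<'E'
from h import *
print(T()[:3,3].round(4))
p,C=shot("wrist"); save(p,"w2.png")
for l in("thread_spool","bobbin_a"):
    print(l,[(w(C,d["position"]).round(3).tolist(),round(d["conf"],2)) for d in manip.tip_of(p,l)])
print(rel(.341,-.314,.185))
E
```

```text
[ 0.3417 -0.3129  0.2761]
thread_spool [([0.339, -0.314, -0.002], 0.89), ([0.356, -0.453, 0.001], 0.89), ([0.3, -0.245, 0.002], 0.83), ([0.297, -0.49, -0.003], 0.82), ([0.291, -0.18, -0.002], 0.69)]
bobbin_a [([0.403, -0.311, -0.001], 0.75), ([0.359, -0.231, -0.0], 0.73)]
[0.001, -0.002, 0.004, -0.002, -0.0, 0.094]
```

View pics/w2.png

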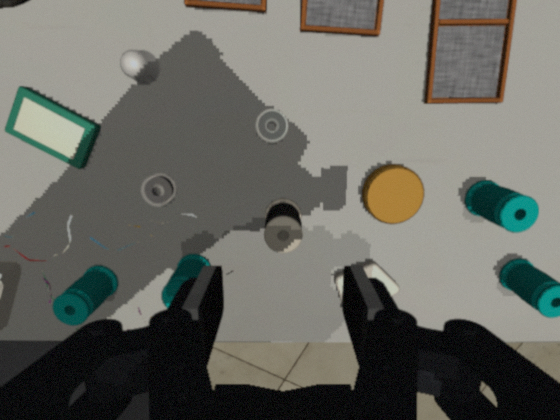

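Call:
move_arm(
  plan=[0, 0, 0, -0.001, 0, 0.05, 0.05, 0, 0, 0, -0.001, 0, 0.092, 0.05, 0, 0, 0, -0.001, 0, 0.092, 0.05, 0, 0, 0, -0.001, 0, 0.092, 0.01, 0, 0, 0, -0.001, 0, 0.092, 0.01, 0, 0, 0, -0.001, 0, 0.092, 0.01, 0, 0, 0, -0.001, 0, 0.092, 0.01, 0, 0, 0, -0.001, 0, 0.06, 0.01, 0, 0, 0, -0.001, 0, 0.01, 0.01],
  squeeze=30,
)

```text
clock: 6.4
position: [0.3412, -0.3134, 0.2691]
ee_rot: [1.0, 0.002, -0.0, -0.0]
ft_force: [0.9, 0.6, 1.9]
grip_width: 0.218
grasp_force: 29.3
```

```bash
python3 - <<'E'
from h import *
o=manip.get_obs(); print(T()[:3,3].round(4),o["grip_width"]*.0854,o["grasp_force"])
p,C=shot("wrist"); save(p,"w3.png")
print(rel(.482,-.348,.26), rel(.482,-.348,.188))
E
```

```text
[ 0.3412 -0.3134  0.2691] 0.01861177946417897 29.302986760399108
[0.003, -0.006, 0.001, 0.14, 0.032, 0.016] [0.003, -0.006, 0.001, 0.14, 0.032, 0.088]
```

View pics/w3.png

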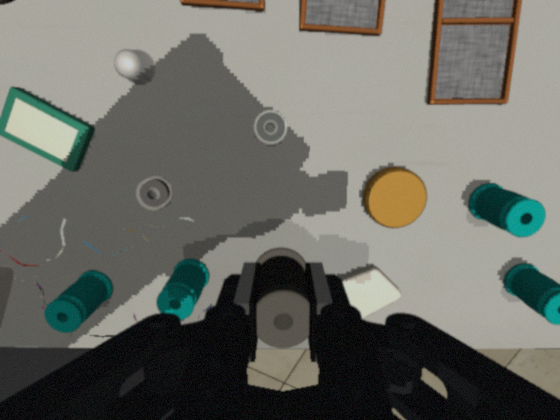

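Call:
move_arm(
  plan=[0, 0, 0, 0.05, 0.012, 0, 0.01, 0, 0, 0, 0.1, 0.023, 0, 0.01, 0, 0, 0, 0.14, 0.0345, 0, 0.01, 0, 0, 0, 0.14, 0.0345, 0.02, 0.01, 0, 0, 0, 0.14, 0.0345, 0.055, 0.01, 0, 0, 0, 0.14, 0.0345, 0.075, 0.01, 0, 0, 0, 0.14, 0.0345, 0.081, 0.01, 0, 0, 0, 0.14, 0.0345, 0.082, 0.01],
)

```text
clock: 7.45
position: [0.4823, -0.3482, 0.1888]
ee_rot: [1.0, 0.002, 0.002, 0.0]
ft_force: [-2.7, 4.8, 26.0]
grip_width: 0.217
grasp_force: 30.8
```

```bash
python3 - <<'E'
from h import *
o=manip.get_obs(); print(T()[:3,3].round(4),o["grip_width"]*.0854,o["grasp_force"],o["ft_force"].round(1))
p,C=shot("wrist"); save(p,"w4.png")
E
```

```text
[ 0.4823 -0.3482  0.1888] 0.018494377610238744 30.807499823276885 [-2.7  4.8 26. ]
```

View pics/w4.png

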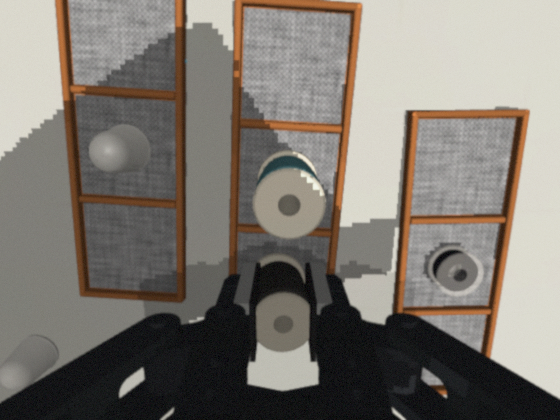

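Call:
move_arm(
  plan=[0, 0, 0, 0, 0, -0.001, 0.01, 0, 0, 0, 0, 0, -0.001, 0.045, 0, 0, 0, 0, 0, -0.001, 0.045, 0, 0, 0, 0, 0, -0.001, 0.045, 0, 0, 0, 0, 0, -0.03, 0.045, 0, 0, 0, 0, 0, -0.09, 0.045, 0, 0, 0, -0.04, -0.02, -0.1, 0.045, 0, 0, 0, -0.079, -0.04, -0.1, 0.045, 0, 0, 0, -0.079, -0.04, -0.1, 0.045],
)

```text
clock: 8.62
position: [0.3999, -0.3069, 0.2853]
ee_rot: [1.0, 0.001, 0.0, -0.002]
ft_force: [0.2, -0.1, 0.9]
grip_width: 0.53
grasp_force: 0.0
```

```bash
python3 - <<'E'
from h import *
o=manip.get_obs(); print(T()[:3,3].round(4),o["grip_width"]*.0854,o["ft_force"].round(1))
p,C=shot("wrist"); save(p,"w5.png")
for l in("thread_spool","bobbin_a"):
    print(l,[(w(C,d["position"]).round(4).tolist(),round(d["conf"],2)) for d in manip.tip_of(p,l)])
E
```

```text
[ 0.3999 -0.3069  0.2853] 0.04524924839376015 [ 0.2 -0.1  0.9]
thread_spool [([0.2976, -0.4904, -0.0037], 0.66), ([0.3018, -0.2479, 0.0011], 0.62), ([0.3563, -0.4537, -0.0005], 0.58), ([0.4778, -0.3466, 0.0018], 0.57)]
bobbin_a [([0.3594, -0.2268, -0.0005], 0.72), ([0.4025, -0.3066, -0.0001], 0.69)]
```

View pics/w5.png

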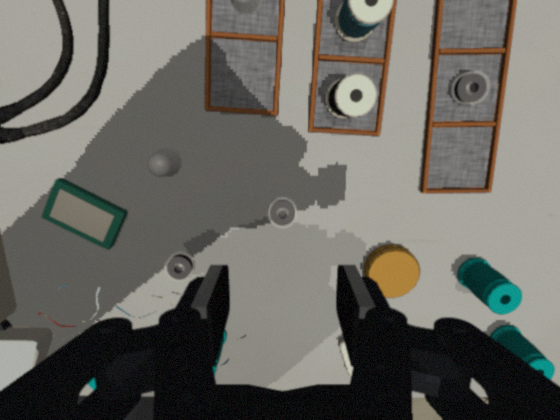

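The spool stands in its near bay at (352,97) and the bobbin is centred between the fingers at (283,212). Picking the bobbin.

Call:
move_arm(
  plan=[0, 0, 0, 0.0035, 0, 0.05, 0.045, 0, 0, 0, 0.0035, 0, 0.095, 0.045, 0, 0, 0, 0.0035, 0, 0.107, 0.045, 0, 0, 0, 0.0035, 0, 0.107, 0.045, 0, 0, 0, 0.0035, 0, 0.107, 0.01, 0, 0, 0, 0.0035, 0, 0.107, 0.01, 0, 0, 0, 0.0035, 0, 0.107, 0.01, 0, 0, 0, 0.0035, 0, 0.107, 0.01],
  squeeze=25,
)

```text
clock: 9.78
position: [0.4064, -0.3082, 0.1802]
ee_rot: [1.0, 0.002, 0.001, 0.0]
ft_force: [-0.6, 0.9, 5.9]
grip_width: 0.184
grasp_force: 24.2
```

Call:
move_arm(
  plan=[0, 0, 0, 0, 0, -0.03, 0.01, 0, 0, 0, 0, 0, -0.08, 0.01, 0, 0, 0, 0, 0, -0.08, 0.01],
)

```text
clock: 10.15
position: [0.4068, -0.3087, 0.2624]
ee_rot: [1.0, 0.002, 0.003, 0.001]
ft_force: [0.3, 0.8, -0.2]
grip_width: 0.188
grasp_force: 24.5
```

```bash
python3 - <<'E'
from h import *
o=manip.get_obs(); print(T()[:3,3].round(4),o["grip_width"],o["grasp_force"])
p,C=shot("wrist"); save(p,"w6.png")
m=manip.silhouettes(p,"bobbin_tray")[0]["pixels"]; c=cv2.minAreaRect(np.argwhere(m)[:,::-1].astype(np.float32))
b=np.array([plane(p,C,u,.006)[:2] for u in cv2.boxPoints(c)]); print(b.round(3).tolist(),b.mean(0).round(4))
print(rel(.532,-.425,.26))
E
```

```text
[ 0.4068 -0.3087  0.2624] 0.1875082352889882 24.488012299407274
[[0.415, -0.399], [0.543, -0.398], [0.539, -0.448], [0.41, -0.457]] [ 0.4767 -0.4259]
[-0.0, -0.002, 0.004, 0.125, 0.118, -0.0]
```

View pics/w6.png

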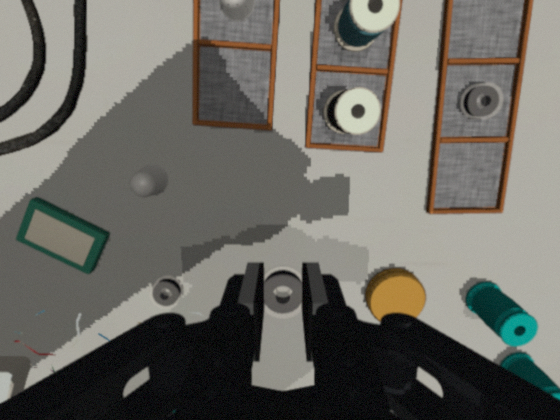

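Call:
move_arm(
  plan=[0, 0, 0, 0.04, 0.038, -0.01, 0.01, 0, 0, 0, 0.08, 0.077, -0.01, 0.01, 0, 0, 0, 0.11, 0.107, 0, 0.01, 0, 0, 0, 0.125, 0.117, 0, 0.01, 0, 0, 0, 0.125, 0.117, 0.03, 0.01, 0, 0, 0, 0.125, 0.117, 0.065, 0.01, 0, 0, 0, 0.125, 0.117, 0.077, 0.01, 0, 0, 0, 0.125, 0.117, 0.08, 0.01, 0, 0, 0, 0.125, 0.117, 0.08, 0.01],
)

```text
clock: 11.38
position: [0.5311, -0.424, 0.1792]
ee_rot: [1.0, 0.002, -0.0, -0.001]
ft_force: [-2.0, 2.8, 6.7]
grip_width: 0.186
grasp_force: 25.8
```

Call:
move_arm(
  plan=[0, 0, 0, 0, 0, 0, 0.045, 0, 0, 0, 0, 0, -0.002, 0.045, 0, 0, 0, 0, 0, -0.002, 0.045, 0, 0, 0, 0, 0, -0.03, 0.045, 0, 0, 0, 0, 0, -0.09, 0.045, 0, 0, 0, 0, 0, -0.1, 0.045],
)

```text
clock: 12.12
position: [0.5316, -0.4254, 0.283]
ee_rot: [1.0, 0.002, 0.002, 0.002]
ft_force: [0.4, -0.4, -0.5]
grip_width: 0.52
grasp_force: 0.0
```

```bash
python3 - <<'E'
from h import *
o=manip.get_obs(); print(T()[:3,3].round(4))
p,C=shot("wrist"); save(p,"w7.png")
print([(w(C,d["position"]).round(4).tolist(),round(d["conf"],2)) for d in manip.tip_of(p,"bobbin_a")])
print(rel(.361,-.229,.285))
E
```

```text
[ 0.5316 -0.4254  0.283 ]
[([0.5245, -0.4266, 0.0025], 0.71)]
[0.001, -0.002, 0.004, -0.17, -0.196, -0.006]
```

View pics/w7.png

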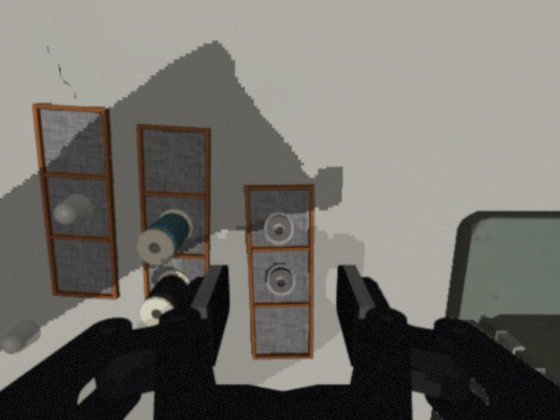

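```bash
python3 - <<'E'
from h import *
p,C=shot("wrist")
im=p["color"][175:365,235:325,::-1]; cv2.imwrite("pics/c1.png",cv2.resize(im,None,fx=3,fy=3,interpolation=cv2.INTER_CUBIC))
for s in manip.silhouettes(p,"bobbin_a"):
    q=np.argwhere(s["pixels"]); print(s["conf"],q.min(0),q.max(0),q.mean(0))
for r in(190,244,249,304,355): print(r,plane(p,C,(279,r),.006).round(4))
print("bob",plane(p,C,(278,229),.013).round(4),"sample",plane(p,C,(280,280),.013).round(4))
E
```

```text
0.66 [213 266] [244 296] [228.54064039 280.78448276]
190 [ 0.5506 -0.4226  0.006 ]
244 [ 0.5118 -0.4226  0.006 ]
249 [ 0.508  -0.4226  0.006 ]
304 [ 0.4645 -0.4227  0.006 ]
355 [ 0.4203 -0.4228  0.006 ]
bob [ 0.5251 -0.422   0.013 ] sample [ 0.4874 -0.4234  0.013 ]
```

View pics/c1.png

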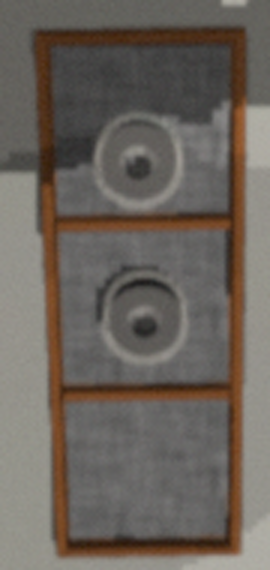

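Bobbin lies flat in the far bay, clear of the divider. Next bobbin.

Call:
move_arm(
  plan=[0, 0, 0, -0.04, -0.045, 0, 0.045, 0, 0, 0, -0.08, -0.09, 0, 0.045, 0, 0, 0, -0.12, -0.135, 0, 0.045, 0, 0, 0, -0.15, -0.175, 0, 0.045, 0, 0, 0, -0.172, -0.196, 0, 0.045, 0, 0, 0, -0.172, -0.196, 0, 0.045, 0, 0, 0, -0.172, -0.196, 0.04, 0.042, 0, 0, 0, -0.172, -0.196, 0.04, 0.042],
)

```text
clock: 13.32
position: [0.3578, -0.2288, 0.2366]
ee_rot: [1.0, 0.002, -0.005, 0.003]
ft_force: [-1.1, -0.0, 0.5]
grip_width: 0.493
grasp_force: 0.0
```

```bash
python3 - <<'E'
from h import *
o=manip.get_obs(); print(T()[:3,3].round(4),o["joint_pos"].round(2))
p,C=shot("wrist"); save(p,"w8.png")
print([(w(C,d["position"]).round(4).tolist(),round(d["conf"],2)) for d in manip.tip_of(p,"bobbin_a")])
for s in manip.silhouettes(p,"bobbin_a"):
    q=np.argwhere(s["pixels"]); m=(q.min(0)+q.max(0))/2; print(s["conf"],m,plane(p,C,m[::-1],.007).round(4))
E
```

```text
[ 0.3578 -0.2288  0.2366] [-0.7   0.13  1.24  2.19 -0.14  0.92 -0.95]
[([0.3582, -0.2289, 0.0007], 0.96)]
0.68 [230.  282.5] [ 0.3602 -0.2304  0.007 ]
```

Call:
move_arm(
  plan=[0, 0, 0, 0.001, 0, 0.03, 0.042, 0, 0, 0, 0.001, 0, 0.05, 0.042, 0, 0, 0, 0.001, 0, 0.05, 0.042],
)

```text
clock: 13.85
position: [0.3594, -0.2292, 0.1891]
ee_rot: [1.0, 0.002, -0.0, -0.0]
ft_force: [-0.6, -1.0, 0.2]
grip_width: 0.491
grasp_force: 0.0
```

```bash
python3 - <<'E'
from h import *
o=manip.get_obs(); print(T()[:3,3].round(4),o["joint_pos"].round(3))
E
```

```text
[ 0.3594 -0.2292  0.1891] [-0.537  0.295  1.104  2.221 -0.364  0.82  -0.764]
```

Call:
move_arm(
  plan=[0, 0, 0, 0, 0, 0.0095, 0.042, 0, 0, 0, 0, 0, 0.0095, 0.042, 0, 0, 0, 0, 0, 0.0095, 0.01, 0, 0, 0, 0, 0, 0.0095, 0.01, 0, 0, 0, 0, 0, 0.0095, 0.01, 0, 0, 0, 0, 0, 0.0095, 0.01, 0, 0, 0, 0, 0, -0.03, 0.01, 0, 0, 0, 0, 0, -0.08, 0.01, 0, 0, 0, 0, 0, -0.08, 0.01],
  squeeze=25,
)

```text
clock: 14.98
position: [0.3601, -0.229, 0.27]
ee_rot: [1.0, 0.002, 0.001, -0.001]
ft_force: [-0.4, 1.2, -0.5]
grip_width: 0.183
grasp_force: 24.5
```

```bash
python3 - <<'E'
from h import *
o=manip.get_obs(); print(T()[:3,3].round(4),o["joint_pos"].round(3),o["grip_width"],o["grasp_force"])
p,C=shot("wrist")
print([(w(C,d["position"]).round(4).tolist(),round(d["conf"],2)) for d in manip.tip_of(p,"bobbin_a")])
print(rel(.441,-.4215,.267))
E
```

```text
[ 0.3601 -0.229   0.27  ] [-0.817 -0.069  1.286  2.162  0.076  0.999 -1.138] 0.183221969417173 24.546516129921656
[([0.3601, -0.2291, 0.0914], 0.57)]
[-0.002, -0.004, 0.004, 0.08, 0.193, 0.003]
```

Call:
move_arm(
  plan=[0, 0, 0, 0.02, 0.05, 0, 0.01, 0, 0, 0, 0.04, 0.1, 0, 0.01, 0, 0, 0, 0.06, 0.15, 0, 0.01, 0, 0, 0, 0.08, 0.193, 0, 0.01, 0, 0, 0, 0.081, 0.193, 0.02, 0.01, 0, 0, 0, 0.081, 0.193, 0.065, 0.01, 0, 0, 0, 0.081, 0.193, 0.084, 0.01, 0, 0, 0, 0.081, 0.193, 0.089, 0.01, 0, 0, 0, 0.081, 0.193, 0.09, 0.01],
)

```text
clock: 16.2
position: [0.4411, -0.4216, 0.1786]
ee_rot: [1.0, 0.002, -0.0, -0.0]
ft_force: [-0.4, 0.6, 2.5]
grip_width: 0.18
grasp_force: 25.5
```

Call:
move_arm(
  plan=[0, 0, 0, 0, 0, 0, 0.045, 0, 0, 0, 0, 0, -0.002, 0.045, 0, 0, 0, 0, 0, -0.002, 0.045, 0, 0, 0, 0, 0, -0.03, 0.045, 0, 0, 0, 0, 0, -0.09, 0.045, 0, 0, 0, 0, 0, -0.1, 0.045, 0, 0, 0, 0, 0, -0.1, 0.045],
)

```text
clock: 17.08
position: [0.4415, -0.4214, 0.2791]
ee_rot: [1.0, 0.002, 0.001, -0.0]
ft_force: [-0.2, -0.3, -0.8]
grip_width: 0.526
grasp_force: 0.0
```

```bash
python3 - <<'E'
from h import *
o=manip.get_obs(); print(T()[:3,3].round(4),o["joint_pos"].round(2))
p,C=shot("wrist"); save(p,"w9.png")
print([(w(C,d["position"]).round(4).tolist(),round(d["conf"],2)) for d in manip.tip_of(p,"bobbin_a")])
print([(w(C,d["position"]).round(4).tolist(),round(d["conf"],2)) for d in manip.tip_of(p,"loose_thimble")])
print(rel(.438,-.228,.25))
E
```

```text
[ 0.4415 -0.4214  0.2791] [-0.05  0.59  1.    1.69 -0.54  1.16 -0.47]
[([0.5254, -0.4278, 0.0002], 0.74), ([0.4365, -0.4187, 0.0018], 0.74)]
[([0.4386, -0.2315, 0.0024], 0.62)]
[-0.002, 0.001, 0.004, -0.002, -0.193, 0.028]
```

View pics/w9.png

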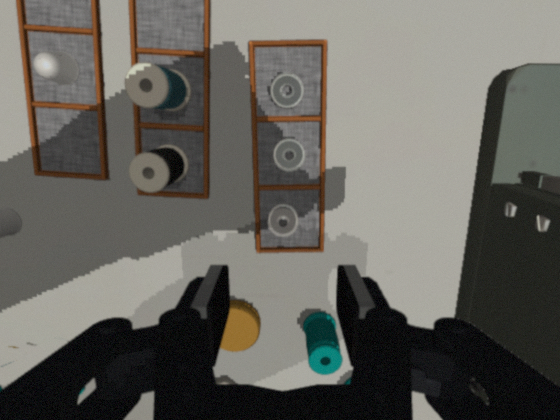

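Both bobbins lie flat in the end bays at (287,90) and (283,220). Now the thimble.

Call:
move_arm(
  plan=[0, 0, 0, 0, -0.06, 0, 0.042, 0, 0, 0, 0, -0.12, 0, 0.042, 0, 0, 0, -0.002, -0.17, 0, 0.042, 0, 0, 0, -0.002, -0.1915, 0.02, 0.042, 0, 0, 0, -0.002, -0.1915, 0.035, 0.042, 0, 0, 0, -0.002, -0.1915, 0.035, 0.042],
)

```text
clock: 17.98
position: [0.4378, -0.2307, 0.2426]
ee_rot: [1.0, 0.001, -0.001, 0.0]
ft_force: [0.0, -0.2, 0.7]
grip_width: 0.492
grasp_force: 0.0
```

```bash
python3 - <<'E'
from h import *
o=manip.get_obs(); print(T()[:3,3].round(4),o["joint_pos"].round(2))
p,C=shot("wrist"); save(p,"w10.png")
print([(w(C,d["position"]).round(4).tolist(),round(d["conf"],2)) for d in manip.tip_of(p,"loose_thimble")])
E
```

```text
[ 0.4378 -0.2307  0.2426] [-0.57  0.39  1.13  2.02 -0.42  0.99 -0.8 ]
[([0.4377, -0.2315, 0.001], 0.75), ([0.4804, -0.3452, -0.0], 0.23)]
```

View pics/w10.png

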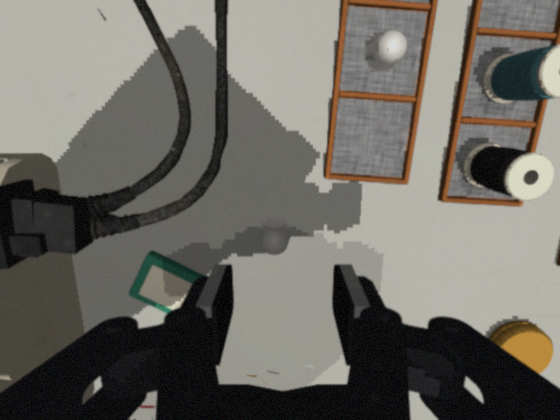

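Call:
move_arm(
  plan=[0, 0, 0, 0.001, -0.0015, 0.035, 0.042, 0, 0, 0, 0.001, -0.0015, 0.064, 0.042, 0, 0, 0, 0.001, -0.0015, 0.0645, 0.042, 0, 0, 0, 0.001, -0.0015, 0.0645, 0.01, 0, 0, 0, 0.001, -0.0015, 0.0645, 0.01, 0, 0, 0, 0.001, -0.0015, 0.0645, 0.01, 0, 0, 0, 0.001, -0.0015, 0.0645, 0.01, 0, 0, 0, 0.001, -0.0015, 0.03, 0.01, 0, 0, 0, 0.001, -0.0015, -0.025, 0.01, 0, 0, 0, 0.001, -0.0015, -0.025, 0.01],
  squeeze=25,
)

```text
clock: 19.32
position: [0.4407, -0.2293, 0.2723]
ee_rot: [1.0, 0.002, 0.003, 0.0]
ft_force: [0.4, 0.8, -1.2]
grip_width: 0.166
grasp_force: 24.7
```

```bash
python3 - <<'E'
from h import *
o=manip.get_obs(); print(T()[:3,3].round(4),o["joint_pos"].round(2),o["grip_width"],o["grasp_force"])
p,C=shot("wrist"); save(p,"w11.png")
print([(w(C,d["position"]).round(4).tolist(),round(d["conf"],2)) for d in manip.tip_of(p,"loose_thimble")])
m=manip.silhouettes(p,"thimble_tray")[0]["pixels"]; q=np.argwhere(m);c=cv2.minAreaRect(q[:,::-1].astype(np.float32)); print(q.min(0),q.max(0))
b=np.array([plane(p,C,u,.006)[:2] for u in cv2.boxPoints(c)]); print(b.round(3).tolist())
print(rel(.493,-.2795,.26))
E
```

```text
[ 0.4407 -0.2293  0.2723] [-0.63  0.34  1.18  2.   -0.37  1.04 -0.84] 0.16634566769729808 24.722657591337338
[([0.4417, -0.2339, 0.0903], 0.86)]
[  0 321] [183 421]
[[0.47, -0.253], [0.579, -0.261], [0.575, -0.309], [0.465, -0.307]]
[-0.001, -0.0, 0.004, 0.053, 0.052, 0.008]
```

View pics/w11.png

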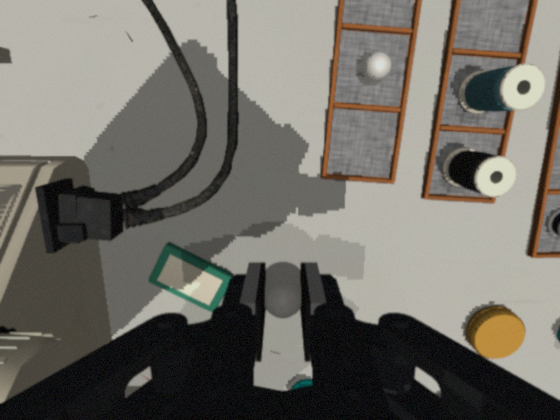

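Call:
move_arm(
  plan=[0, 0, 0, 0.026, 0.026, 0, 0.01, 0, 0, 0, 0.051, 0.051, 0, 0.01, 0, 0, 0, 0.051, 0.051, 0.02, 0.01, 0, 0, 0, 0.051, 0.051, 0.065, 0.01, 0, 0, 0, 0.051, 0.051, 0.085, 0.01, 0, 0, 0, 0.051, 0.051, 0.091, 0.01, 0, 0, 0, 0.051, 0.051, 0.0925, 0.01, 0, 0, 0, 0.051, 0.051, 0.0925, 0.01],
)

```text
clock: 20.48
position: [0.4894, -0.2795, 0.1797]
ee_rot: [1.0, 0.001, -0.001, -0.003]
ft_force: [-24.5, 19.6, 68.0]
grip_width: 0.175
grasp_force: 55.9
```

Call:
move_arm(
  plan=[0, 0, 0, 0, 0, -0.003, 0.01],
)

```text
clock: 20.6
position: [0.4899, -0.2794, 0.1808]
ee_rot: [1.0, 0.001, -0.0, -0.001]
ft_force: [-1.5, 1.3, 2.5]
grip_width: 0.171
grasp_force: 40.3
```

```bash
python3 - <<'E'
from h import *
o=manip.get_obs(); print(T()[:3,3].round(4),o["grip_width"],o["grasp_force"],o["ft_force"].round(1))
p,C=shot("wrist"); save(p,"w12.png")
print([(w(C,d["position"]).round(4).tolist(),round(d["conf"],2)) for d in manip.tip_of(p,"loose_thimble")])
E
```

```text
[ 0.4899 -0.2794  0.1808] 0.17103026691364645 40.270082301310595 [-1.5  1.3  2.5]
[([0.4884, -0.2857, 0.0008], 0.88)]
```

View pics/w12.png

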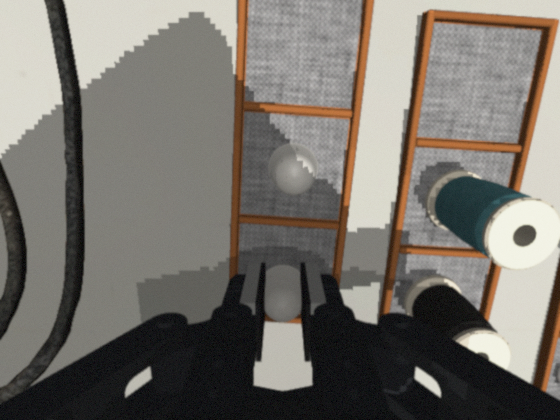

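Call:
move_arm(
  plan=[0, 0, 0, 0, 0, 0, 0.042, 0, 0, 0, 0, 0, 0, 0.042, 0, 0, 0, 0, 0, 0, 0.042, 0, 0, 0, 0, 0, -0.03, 0.042, 0, 0, 0, 0, 0, -0.08, 0.042, 0, 0, 0, -0.05, 0.03, -0.14, 0.042, 0, 0, 0, -0.07, 0.05, -0.2, 0.042, 0, 0, 0, -0.07, 0.07, -0.23, 0.042, 0, 0, 0, -0.07, 0.07, -0.23, 0.042],
)

```text
clock: 21.82
position: [0.4198, -0.3524, 0.4126]
ee_rot: [1.0, 0.0, 0.003, 0.001]
ft_force: [0.6, 0.9, -0.9]
grip_width: 0.493
grasp_force: 0.0
```

```bash
python3 - <<'E'
from h import *
print(T()[:3,3].round(4))
p,C=shot("wrist")
K=np.array([[p["fx"],0,p["cx"]],[0,p["fy"],p["cy"]],[0,0,1]])
for l in("loose_thimble","thread_spool","bobbin_a","wax","thimble_tray","spool_tray","bobbin_tray"):
    print(l,[(w(C,d["position"]).round(4).tolist(),round(d["conf"],2)) for d in manip.tip_of(p,l)])
    for s in manip.silhouettes(p,l) if "tray" not in l else []:
        q=np.argwhere(s["pixels"]); print("  sil",q.min(0),q.max(0),round(s["conf"],2))
# predicted upright thimble box at the network's place and, for scale, at the sample's place
for x,y in((.4884,-.2815),(.5355,-.283)):
    a=np.linspace(0,2*np.pi,40); P=np.vstack([np.c_[x+r*np.cos(a),y+r*np.sin(a),0*a+z] for r,z in((.010,.002),(.008,.018),(.001,.024))])
    Pc=(P-C[:3,3])@C[:3,:3]; u=cv2.projectPoints(Pc,np.zeros(3),np.zeros(3),K,np.array(p["dist"],float))[0][:,0]
    print("pred rows,cols",u[:,::-1].min(0).round(),u[:,::-1].max(0).round())
p,C=shot("top")
print("top",[(w(C,d["position"]).round(4).tolist(),round(d["conf"],2)) for d in manip.tip_of(p,"loose_thimble")])
E
```

```text
[ 0.4198 -0.3524  0.4126]
loose_thimble [([0.4906, -0.2821, 0.0021], 0.57)]
  sil [108 197] [127 217] 0.62
thread_spool [([0.2993, -0.2477, 0.0018], 0.87), ([0.3552, -0.4545, -0.0018], 0.85), ([0.3567, -0.3851, -0.0008], 0.66), ([0.2962, -0.4883, 0.0016], 0.61), ([0.2924, -0.1808, 0.003], 0.55), ([0.4851, -0.4261, -0.0043], 0.4)]
  sil [113 263] [139 287] 0.84
  sil [279 386] [315 418] 0.75
  sil [278 171] [308 193] 0.66
  sil [283 105] [318 142] 0.61
  sil [232 359] [266 390] 0.59
bobbin_a [([0.5236, -0.4243, 0.0018], 0.74), ([0.4372, -0.419, 0.0013], 0.59)]
  sil [154 339] [175 360] 0.65
  sil [ 64 344] [ 88 368] 0.64
wax [([0.3556, -0.385, -0.0044], 0.84)]
  sil [223 294] [259 331] 0.61
thimble_tray [([0.5387, -0.2828, 0.0023], 0.76), ([0.4912, -0.2834, -0.0002], 0.75)]
spool_tray [([0.5279, -0.3495, 0.0019], 0.79)]
bobbin_tray [([0.4853, -0.4239, -0.0022], 0.68)]
pred rows,cols [105. 199.] [125. 220.]
pred rows,cols [ 53. 198.] [ 76. 220.]
top []
```

```bash
python3 -c "
from workcell import manip
print(manip.hand_in())"
```

```text
the job is handed in; nothing more can be done
None
```

I put the spool, both bobbins and the thimble in the end bays of their own trays, left the wax disc where it was, and handed the job in at about 22 s. The wrist force reached at least 68 N as the thimble met the bay floor, and I had no picture views left to look at it after release, so its upright stance rests on its outline matching an upright one.

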